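# Ready to pour: bring the bead dish round to the righted jar

## Robot

A 6-joint arm with a two-finger parallel gripper is mounted at the origin on the work surface. World frame = base frame: x ahead of the robot, y to its left, z up, the work surface at z = 0. Lengths are in m, angles in rad, forces in N, time in s.
With the tool pointing down it reaches from about 0.35 to 0.775 m from the base axis. Payload 5.5 kg.
Tool frame: the origin (TCP) lies between the finger pads; the fingertips stand 22 mm ahead of it and the grasp point (between the pads) lies 3 mm ahead of it; z points along the fingers, y is the line along which they close (so a half turn about z gives the same grasp; the last joint's range is limited). The gripper opens to 85 mm and grips with 20 to 120 N. Pads are 22 mm wide; open, the fingers measure 114 mm over their backs; the gripper's body (76 mm by 85 mm) begins 54 mm behind the grasp point. The pads swing forward as they close: fully open they stand 13 mm farther back than shut.
Start: joints at [1.071, 0.313, 0.046, 1.304, 0, 1.431], TCP at [0.202, 0.538, 0.253] pointing down, gripper open.
Joint ranges: [-2.76, 2.76], [-0.86, 1.69], [-1.03, 1.26], [-2.2, 2.34], [-1.47, 1.5], [-3.14, 3.14]. Speed limits (rad/s): [2.57, 2.57, 3.14, 3.14, 3.14, 3.14].

## Interface

Orientations are given as a unit quaternion [w, x, y, z].
In Python, from workcell import env, camrig, job gives the robot as it stands (env), with the cameras (camrig) and the job (job).
- The arm moves only by the shell command python3 nudge.py 'ROWS' [OPENING] [FORCE]. ROWS is a JSON list of rows, 1 to 8 of them, each of 6 numbers: dx, dy, dz in m, then a rotation vector rx, ry, rz in rad; each row is the pose to reach, as a shift and turn from the pose commanded when the command began, along the tool's axes at that moment; what a row does not reach only later rows make up. A row lasts 1/8 s, in which the tool goes at most 0.0625 m and 0.188 rad, less where a joint would pass 70% of its speed; a pose out of reach is approached as far as the arm can. OPENING is the finger opening in m, set as the command begins (- or left out keeps the last). The fingers move at their own pace and stop on an object; FORCE is the grip in N (left out, the last holds). Time passes only in rows, so rows that do not move let the fingers close. It prints the time, the measured TCP pose, the force, the opening and the grip force at its end.
- env.get_state(): the state, without advancing time (a new reading comes with each control period).
- camrig.read_camera(name): name is "side" or "top" or "wrist"; returns a dict with "image" (384x512x3 uint8, red, green, blue), "K" (3x3 intrinsics, pixels), "R" (3x3) and "t" (3): a world point X has camera coordinates R X + t. Camera axes: x right, y down, z forward; pixel columns grow to the right and rows downward; lengths in m; the calibration is good to about 2 mm. A picture is of the moment at which its call begins. There is no depth.
- job.hand_in(): hands the job in; it is judged then, once.
The state is a dict: "clock": time; "joint_pos": joint angles; "qvel": joint speeds; "tau": joint torques, N m; "tcp_pos": TCP position; "orientation": TCP orientation; "wrist_force": force on the tool from outside, world axes, zero at the start; "ft_torque": the same for the moment, N m; "finger_gap": finger opening in m; "grip_force": force on a finger pad.
Only numpy, scipy, OpenCV 4.12 (cv2) and the standard library are available. Lean on these libraries where they do the work, as an engineer would, in place of code of your own. Each camera call takes 0.05 s, during which the arm holds its last target. There are 200 camera calls.

## Task

The open amber bead jar has fallen over: stand it upright on the table and let go of it. Then lift the blue bead dish off the grey felt mat, bring it round by a quarter turn so that its pouring lip points from the mat out to the jar, and hold the tip of the lip just above the middle of the jar's mouth, a finger's width or so over it, without touching the jar. Keep the dish level and the pearl in the middle of it all the way, do not pour yet and leave the bowl, the lid and the pliers alone: finish while holding the dish still there, so that I can check the pearl before it goes in.

Things in the scene. Friction and masses are not known exactly. Their poses are not given: they have to be found in the camera images.
- jar: Open amber glass jar with a white paper band, 55 mm outside diameter, 85 mm tall, wall 3 mm, about 140 g, its weight about 40 mm from the base. Origin: centre of the base's outer face; z axis from base to mouth. Starts lying on its side on the table, left or right of the mat, mouth pointing away from the robot (within about 45 degrees).
- jar_mouth (a point): Centre of the jar's open mouth, level with the rim, 85 mm along the jar's z axis; the mouth is 47 mm across inside, the neck 53 mm outside.
- dish: Blue painted steel bead dish, about 130 g, its weight within 20 mm of the middle: round, shallow, 92 mm across, rim 13.5 mm above the underside, flat foot 56 mm across, pouring lip at +x, wooden handle at -x. Origin: centre of the underside; x axis towards the lip's tip, z up. Starts level on the felt mat, lip away from the robot, handle towards it.
- dish_well (a point): Middle of the dish's inside, 3 mm above its origin, where the pearl rests: a flat spot of 8 mm radius; from there the inside rises at 6 degrees out to 28 mm radius, then at 25 degrees to the rim.
- dish_lip (a point): Tip of the 30 mm wide pouring lip, top of its floor, mid-width: 82 mm along the dish's +x, 10.8 mm above the dish's underside. The lip is 2 mm thick with side walls 5 mm high; its floor rises at 6 degrees towards the tip.
- dish_grip (a point): Point inside the wooden handle, for gripping across its 18 mm width: 88 mm along the dish's -x, 21 mm above the dish's underside. The handle runs along x from 57 to 132 mm from the middle, 14 mm thick (14 to 28 mm above the underside).
- bead: Loose cream pearl bead, a ball of 24 mm diameter, about 18 g, that rests in the middle of the dish and rolls freely. The body's origin is on its surface and turns with it: use bead_center.
- bead_center (a point): Centre of the pearl.
- mat: Grey felt bead mat fixed on the table, 200 mm (x) by 160 mm (y), 3 mm thick. Origin: centre of its underside; its x axis points away from the robot along its long side. The dish starts square on it, the dish's x axis within about 4 degrees of the mat's.
- bowl: White bowl full of beads, 68 mm across, 36 mm high (beads to 39 mm), standing on the table on the other side of the mat from the jar; to be left alone. Origin: centre of its underside.
- lid: Steel screw lid lying flat on the table, 56 mm across, 13 mm high; to be left alone. Origin: centre of its underside.
- pliers: Jewellery pliers with red handles lying on the table beyond the mat, about 157 mm long, 54 mm wide, 13 mm high; to be left alone. Origin: underside, near the pivot; x axis towards the jaws.

How it is judged:
On the way, in this order (a step that is already met when the one before it is completed fails the run):
1. the jar stands upright on the table, let go (angle between jar's own z axis and vertical below 0.08 rad and height (world z) of jar below 0.006 m and height (world z) of jar_mouth above 0.08 m and contact force between the fingers and jar below 0.05 N and linear speed of jar below 0.02 m/s), for 0.2 s.
2. the dish is lifted clear of the mat in the fingers (height (world z) of dish above 0.03 m and contact force between the fingers and dish above 0.5 N), for 0.2 s.
At the end, for the whole second after the job is handed in: Jar upright on the table (4.5 deg); dish held still in the fingers, clear of the jar, level (5 deg), a quarter turn from the mat (17 deg), mat behind it; lip tip within 18 mm sideways of the mouth centre and 4 to 45 mm above the rim; pearl within 16 mm of the dish centre (angle between jar's own z axis and vertical below 0.08 rad and height (world z) of jar below 0.006 m and height (world z) of jar_mouth above 0.08 m and linear speed of each of jar, dish below 0.02 m/s and contact force between the fingers and dish above 0.5 N and contact force between dish and jar below 0.05 N and contact force between dish and bowl below 0.05 N and angle between the x axis of dish and the x axis of mat, either way round above 1.27 rad and x of mat in the frame of dish below -0.02 m and horizontal distance between dish_lip and jar_mouth below 0.018 m and z of dish_lip in the frame of jar between 0.089 and 0.13 m and angle between dish's own z axis and vertical below 0.09 rad and horizontal distance between bead_center and dish_well below 0.016 m and distance between bead_center and dish_well below 0.022 m and angular speed of dish below 0.15 rad/s); the arm keeps its last pose, push and grip.
It fails at once if the pearl left the middle of the dish (more than 26 mm off centre) (distance between bead_center and dish_well above 0.03 m).
It fails at once if the dish was tipped more than 8 degrees (angle between dish's own z axis and vertical above 0.14 rad).
It fails at once if the bowl of beads was disturbed (distance of bowl from where it was at the start of the episode above 0.02 m).
It fails at once if the lid was disturbed (distance of lid from where it was at the start of the episode above 0.02 m).
It fails at once if the pliers were disturbed (distance of pliers from where it was at the start of the episode above 0.02 m).
It also fails if it takes over 67 s, if anything falls off the work surface, if the arm or the gripper's body presses on something with over 40 N, if the wrist force passes 120 N, or if a joint passes its speed limit or range.

## Working session

There is one attempt and no reset: what is moved stays moved. The work goes in short steps, Python scripts to look and compute and a shell command to move; the robot and the scene stay as the last step left them, time stands still between calls to the robot, and variables do not carry over. Pictures are saved under pics/ and viewed, at most 10 in all, crops included, and the job is handed in when it is done.

```bash
ls; mkdir -p pics; cat > h.py <<'E'
import numpy as np, cv2
from workcell import env, camrig, job
from scipy.spatial.transform import Rotation as R
def cam(n):
    return camrig.read_camera(n)
def save(c,f,crop=None,s=1):
    im=c["image"][:,:,::-1]
    if crop: x0,y0,x1,y1=crop; im=im[y0:y1,x0:x1]
    cv2.imwrite(f,cv2.resize(im,None,fx=s,fy=s,interpolation=cv2.INTER_CUBIC))
def ray(c,u,v):
    d=c["R"].T@np.linalg.solve(c["K"],[u,v,1]); o=-c["R"].T@c["t"]; return o,d/np.linalg.norm(d)
def plane(c,u,v,z):
    o,d=ray(c,u,v); return o+d*(z-o[2])/d[2]
def tri(*cs):
    A=np.zeros((3,3));b=np.zeros(3)
    rs=[ray(*c) for c in cs]
    for o,d in rs:
        P=np.eye(3)-np.outer(d,d);A+=P;b+=P@o
    X=np.linalg.solve(A,b); return X,[np.linalg.norm((np.eye(3)-np.outer(d,d))@(X-o)) for o,d in rs]
def proj(c,X):
    p=c["K"]@(c["R"]@np.asarray(X)+c["t"]); return p[:2]/p[2]
E
python3 - <<'E'
from h import *
import pickle
cs={n:cam(n) for n in("top","side")}
pickle.dump(cs,open("c0.pkl","wb"))
for n in cs: save(cs[n],f"pics/{n}0.png",None,1.5); print(n,cs[n]["R"].round(2).tolist(),(-cs[n]["R"].T@cs[n]["t"]).round(3),cs[n]["K"][0,0])
s=env.get_state();print({k:np.round(v,3).tolist() for k,v in s.items()})
E
```

```text
nudge.py
pics
workcell.py
top [[-0.02, -1.0, -0.0], [-0.99, 0.02, -0.13], [0.13, -0.0, -0.99]] [0.444 0.11  1.069] 367.1017070960735
side [[0.99, -0.14, 0.02], [-0.05, -0.48, -0.87], [0.14, 0.86, -0.49]] [ 0.415 -0.752  0.545] 409.7724483875304
{'clock': 0.1, 'joint_pos': [1.071, 0.314, 0.045, 1.304, -0.0, 1.431], 'qvel': [-0.003, -0.002, 0.004, -0.001, -0.001, -0.001], 'tau': [0.004, -48.173, 29.924, 0.013, -0.0, 0.0], 'tcp_pos': [0.202, 0.538, 0.252], 'orientation': [-0.0, 0.179, 0.984, -0.001], 'wrist_force': [-0.231, -0.021, 0.292], 'ft_torque': [-0.01, 0.016, -0.036], 'grip_force': 0.0, 'finger_gap': 0.085}
```

View pics/top0.png

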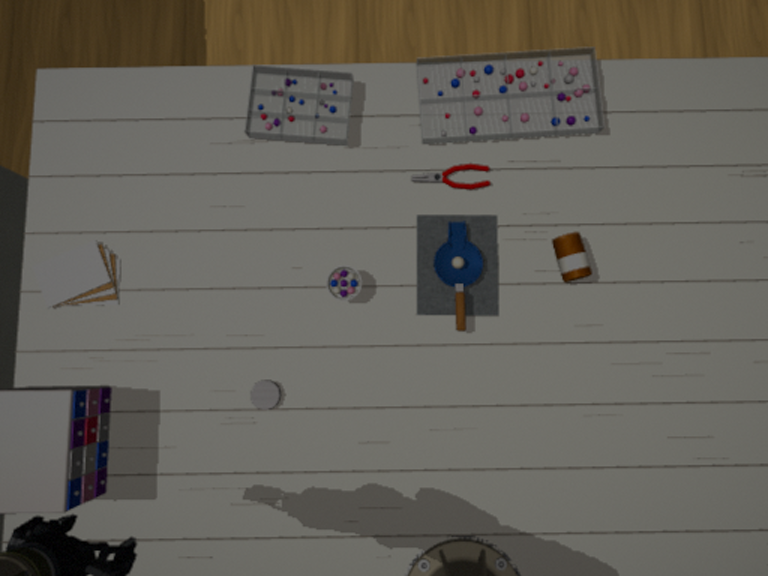

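View pics/side0.png

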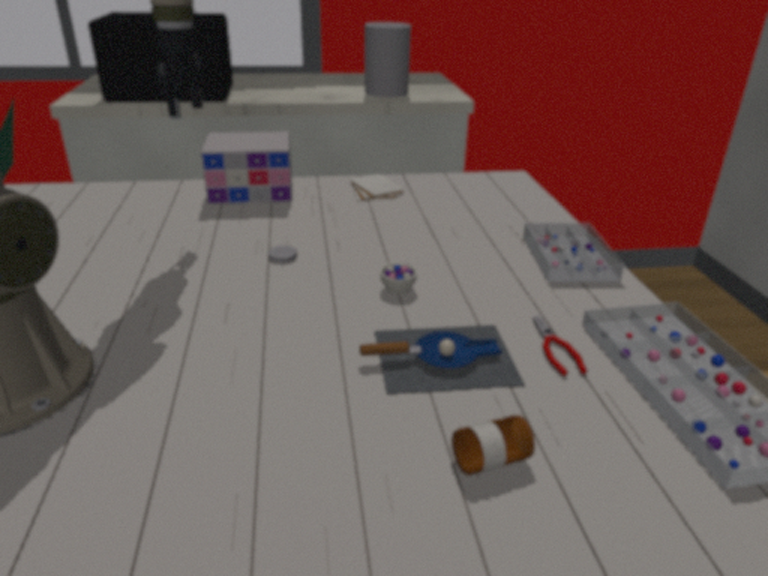

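The top view shows the jar lying at about (572,257) in the 1.5x picture, right of the mat, with its mouth upward in the image. The dish centre is at about (458,262), and the handle runs down to (461,330). The bowl is at (344,283), the lid at (266,394) and the pliers at (452,177). The side view shows the jar at (493,445) and the dish at (446,350). Next I'll enlarge both for precise pixels.

```bash
python3 - <<'E'
from h import *
import pickle
cs=pickle.load(open("c0.pkl","rb"))
def crop(c,x0,y0,w,h,s):
    im=c["image"][y0:y0+h,x0:x0+w,::-1]
    im=cv2.resize(im,None,fx=s,fy=s,interpolation=cv2.INTER_CUBIC)
    im=cv2.convertScaleAbs(im,alpha=1.5)
    for i in range(0,w,10):
        cv2.line(im,(int((i+.5)*s),0),(int((i+.5)*s),6 if i%50 else 12),(0,0,255),1)
        cv2.putText(im,str(x0+i),(int(i*s),20),0,.35,(0,0,255),1)
    for i in range(0,h,10):
        cv2.line(im,(0,int((i+.5)*s)),(6,int((i+.5)*s)),(0,0,255),1); cv2.putText(im,str(y0+i),(8,int(i*s)+6),0,.35,(0,0,255),1)
    return im
cv2.imwrite("pics/topc.png",crop(cs["top"],270,135,130,90,6))
cv2.imwrite("pics/sidec.png",crop(cs["side"],235,210,130,110,5.4))
E
```

```text
(no output)
```

View pics/topc.png

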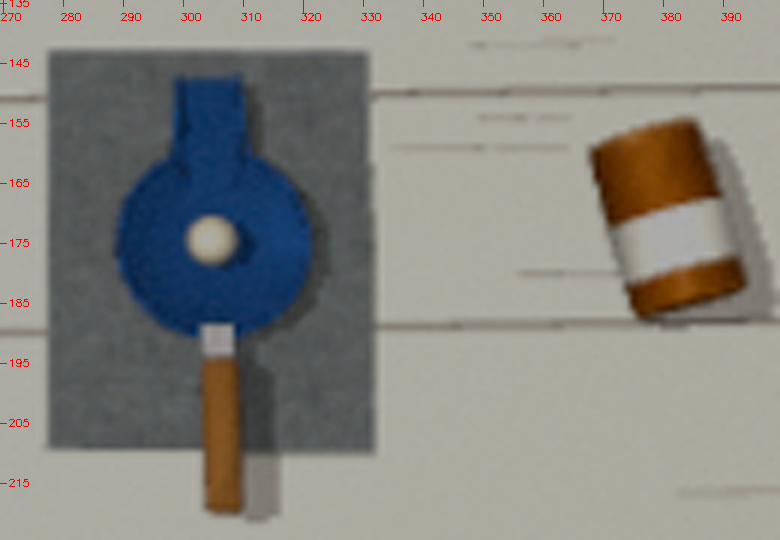

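View pics/sidec.png

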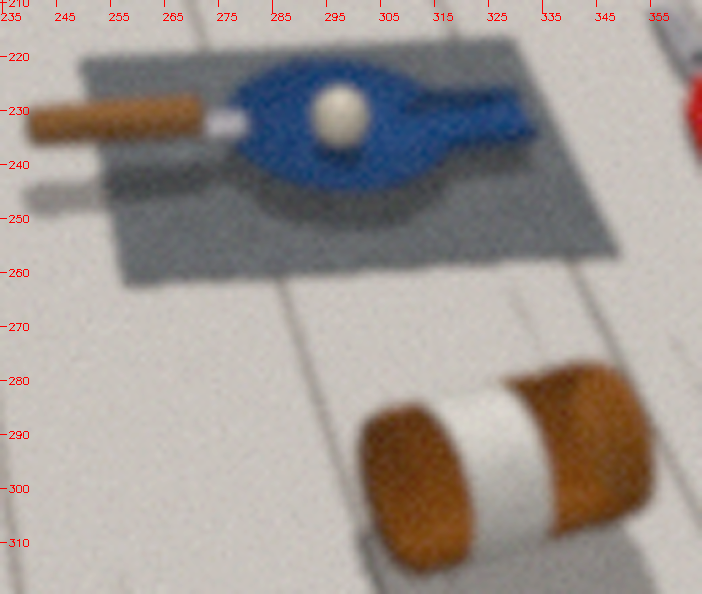

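The top crop gives the jar's corners at (368,160), (385,154), (394,181.5) and (376,187.5), the pearl at (305,174.7), the handle from (306,194) to (306.5,220), and the lip tip at (304.5,147.5). The side crop gives the pearl at (297.5,231), the handle from (240,232.6) to (271.5,230.8), and the jar's base to the left.

```bash
cat > jf.py <<'E'
from h import *
from scipy.optimize import minimize
def jarmask(c,box):
    h=cv2.cvtColor(c["image"],cv2.COLOR_RGB2HSV); m=((h[...,0]<22)&(h[...,1]>140)&(h[...,2]>40)).astype(np.uint8)
    x0,y0,x1,y1=box; k=np.zeros_like(m);k[y0:y1,x0:x1]=m[y0:y1,x0:x1]
    n,l,st,_=cv2.connectedComponentsWithStats(k)
    k=np.isin(l,[i for i in range(1,n) if st[i,4]>25]).astype(np.uint8)
    p=np.argwhere(k)[:,::-1].astype(np.float32); return cv2.convexHull(p)
def jarhull(c,b,a):
    a=a/np.linalg.norm(a);u=np.cross(a,[.3,.5,.81]);u/=np.linalg.norm(u);v=np.cross(a,u)
    t=np.linspace(0,2*np.pi,40)[:,None]; ring=.0275*(np.cos(t)*u+np.sin(t)*v)
    P=np.vstack([b+ring,b+.085*a+ring]); return cv2.convexHull(np.array([proj(c,p) for p in P],np.float32))
def cost(cs,hs,b,a):
    s=0
    for c,h in zip(cs,hs):
        g=jarhull(c,b,a); A,_=cv2.intersectConvexConvex(g,h); s+=cv2.contourArea(g)+cv2.contourArea(h)-2*A
    return s
E
python3 - <<'E'
from jf import *
import pickle
cs=pickle.load(open("c0.pkl","rb")); T,S=cs["top"],cs["side"]
hs=[jarmask(T,(355,145,405,198)),jarmask(S,(290,265,365,325))]
for h in hs: print(cv2.boundingRect(h),cv2.contourArea(h))
f=lambda p:cost([T,S],hs,p[:3],np.array([np.cos(p[3])*np.cos(p[4]),np.sin(p[3])*np.cos(p[4]),np.sin(p[4])]))
m=plane(T,385,184.5,.0275);n=plane(T,376.5,157.3,.0275);print(m,n)
y=np.arctan2(*(n-m)[[1,0]])
r=minimize(f,[*m,y,0],method="Nelder-Mead",options=dict(initial_simplex=np.array([[*m,y,0]]*6)+np.vstack([np.zeros(5),np.diag([.01,.01,.01,.1,.1])]),maxiter=800))
print("jar base,yaw,pitch",r.x.round(4),r.fun)
print("pearl",tri((T,305,174.7),(S,297.5,231.2)))
print("hend",tri((T,306.5,220),(S,240.3,232.6)))
print("hnear",tri((T,306.3,194.2),(S,271.8,230.8)))
print("lip",tri((T,304.5,147.7),(S,332.5,230.6)), plane(T,304.5,147.7,.0138))
print("pearl@",plane(T,305,174.7,.018),"hend@",plane(T,306.5,220,.028),"hnear@",plane(T,306.3,194.2,.028))
print("mat c", [plane(T,u,v,.003).round(3) for u,v in((277.7,143),(331,143),(277.7,209.5),(332,210))])
print("bowl",plane(T,344/1.5,283/1.5,.036),"lid",plane(T,266/1.5,394/1.5,.01))
st=env.get_state();o=st["orientation"];print(R.from_quat([*o[1:],o[0]]).as_matrix().round(3))
E
```

```text
(369, 155, 25, 33) 540.5
(303, 278, 52, 37) 1373.0
[ 0.59150216 -0.23712117  0.0275    ] [ 0.67136855 -0.21710816  0.0275    ]
jar base,yaw,pitch [ 0.5904 -0.233   0.0206  0.1708  0.1635] 373.1091860961169
pearl (array([ 0.62469394, -0.00957718,  0.01987524]), [np.float64(0.00019111163982919995), np.float64(0.00019111163982931084)])
hend (array([ 0.49417296, -0.00933695,  0.02618347]), [np.float64(0.0006414374409202878), np.float64(0.0006414374409203673)])
hnear (array([ 0.56615254, -0.01077657,  0.02649387]), [np.float64(0.0009987613955714668), np.float64(0.0009987613955714874)])
lip (array([ 0.70615837, -0.01100332,  0.01601349]), [np.float64(0.0002026223843966236), np.float64(0.0002026223843964185)]) [ 0.70650284 -0.01121238  0.0138    ]
pearl@ [ 0.62520815 -0.0098216   0.018     ] hend@ [ 0.49344692 -0.0090822   0.028     ] hnear@ [ 0.56697495 -0.0107264   0.028     ]
mat c [array([0.725, 0.067, 0.003]), array([ 0.722, -0.092,  0.003]), array([0.526, 0.071, 0.003]), array([ 0.522, -0.087,  0.003])]
bowl [0.58527105 0.20830027 0.036     ] lid [0.37911061 0.35912124 0.01      ]
[[-0.936  0.352 -0.001]
 [ 0.352  0.936 -0.001]
 [ 0.    -0.002 -1.   ]]
```

```bash
cat >> h.py <<'E'
def pose():
    s=env.get_state();o=s["orientation"];return np.array(s["tcp_pos"]),R.from_quat([*o[1:],o[0]])
def target(az,tilt=0):  # tool x azimuth (deg), tool down, tilt about tool y (rad, + swings fingers outwards along x)
    a=np.radians(az);x=[np.cos(a),np.sin(a),0]; z=[0,0,-1]
    return R.from_matrix(np.c_[x,np.cross(z,x),z])*R.from_rotvec([0,tilt,0])
def delta(p,rot):
    p0,r0=pose(); print("d",np.round(r0.inv().apply(np.array(p)-p0),4),"rv",np.round((r0.inv()*rot).as_rotvec(),3),"q",np.round(env.get_state()["joint_pos"],2))
E
python3 - <<'E'
from jf import *
import pickle
cs=pickle.load(open("c0.pkl","rb")); T,S=cs["top"],cs["side"]
hT=np.array([(592,155),(600,145),(640,127),(685,117),(697,122),(746,275),(744,287),(690,311),(650,320),(638,316)],float)/6+[269.5,134.5]
hS=np.array([(360,440),(372,415),(405,403),(505,380),(590,360),(625,375),(645,415),(655,470),(645,505),(610,525),(425,573),(395,560),(370,510)])/5.4+[234.5,209.5]
hs=[cv2.convexHull(h.astype(np.float32)) for h in(hT,hS)]
f=lambda p:cost([T,S],hs,p[:3],np.array([np.cos(p[3])*np.cos(p[4]),np.sin(p[3])*np.cos(p[4]),np.sin(p[4])]))
for pz in (1,0):
    g=f if pz else (lambda q:f([q[0],q[1],.0275,q[2],0]))
    x0=np.array([.59,-.235,.0275,.25,0]) if pz else np.array([.59,-.235,.25]); d=[.01,.01,.01,.1,.1] if pz else [.01,.01,.1]
    r=minimize(g,x0,method="Nelder-Mead",options=dict(initial_simplex=np.vstack([x0,x0+np.diag(d)]),maxiter=800)); print(r.x.round(4),r.fun)
delta([.635,-.222,.22],target(14))
E
```

```text
[ 0.5888 -0.236   0.0287  0.2431 -0.0163] 201.50612901058048
[ 0.589  -0.2352  0.2261] 208.06036745058373
d [-0.6726 -0.5587  0.0333] rv [-1.000e-03  2.000e-03  2.537e+00] q [ 1.07  0.31  0.05  1.3  -0.    1.43]
```

```bash
python3 nudge.py '[[-0.34,-0.28,0.0,0,0,1.27],[-0.34,-0.28,0.0,0,0,1.27],[-0.34,-0.28,0.0,0,0,1.27],[-0.34,-0.28,0.0,0,0,1.27],[-0.34,-0.28,0.0,0,0,1.27],[-0.34,-0.28,0.0,0,0,1.27],[-0.34,-0.28,0.0,0,0,1.27],[-0.34,-0.28,0.0,0,0,1.27]]' 0.085 40
python3 -c "
from h import *
delta([.635,-.222,.22],target(14))"
```

```text
clock: 1.1
tcp_pos: [0.4238, 0.153, 0.2529]
orientation: [0.0, 0.73, 0.683, -0.0]
wrist_force: [-0.2, 0.6, -0.6]
finger_gap: 0.085
grip_force: 0.0
d [-0.3601  0.2357  0.0331] rv [0.   0.   1.26] q [ 0.17  0.07 -0.25  1.24 -0.    1.81]
```

```bash
python3 nudge.py '[[-0.36,0.236,0.0331,0,0,1.26],[-0.36,0.236,0.0331,0,0,1.26],[-0.36,0.236,0.0331,0,0,1.26],[-0.36,0.236,0.0331,0,0,1.26],[-0.36,0.236,0.0331,0,0,1.26],[-0.36,0.236,0.0331,0,0,1.26],[-0.36,0.236,0.0331,0,0,1.26],[-0.36,0.236,0.0331,0,0,1.26]]'
python3 - <<'E'
from h import *
import pickle
c=cam("wrist"); pickle.dump(c,open("cw.pkl","wb")); save(c,"pics/w1.png",None,1.5)
for n,X in dict(base=[.589,-.236,.0275],mouth=[.6715,-.2155,.0275]).items(): print(n,proj(c,X)*1.5)
delta([.6424,-.2228,.12],target(14,-.26))
E
```

```text
clock: 2.1
tcp_pos: [0.6375, -0.219, 0.217]
orientation: [-0.001, 0.992, 0.124, -0.001]
wrist_force: [0.1, 0.5, -0.3]
finger_gap: 0.0846
grip_force: 0.0
base [395.82918011 329.72338537]
mouth [397.33861393 203.24963609]
d [0.0043 0.0073 0.0979] rv [-0.002 -0.258  0.008] q [-0.45  0.52  0.28  1.33  0.    2.44]
```

View pics/w1.png

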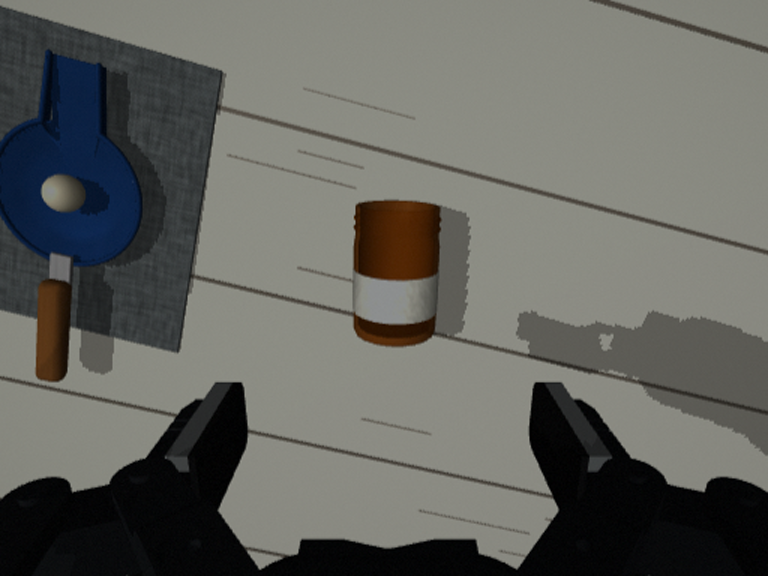

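The wrist view agrees with the estimate. The jar axis is at about col 397, with the mouth at row 202 and the base at about row 340. Tilt and descend.

```bash
python3 nudge.py '[[0.004,0.006,0.05,0,-0.18,0.008],[0.004,0.006,0.098,0,-0.26,0.008],[0.004,0.006,0.098,0,-0.26,0.008]]'
python3 -c "
from h import *
delta([.6431,-.2225,.0305],target(14,-.26))"
```

```text
clock: 2.52
tcp_pos: [0.6396, -0.2175, 0.1154]
orientation: [0.013, 0.983, 0.123, -0.134]
wrist_force: [0.4, -0.7, 0.7]
finger_gap: 0.0846
grip_force: 0.0
d [0.0247 0.0063 0.0812] rv [-0.006  0.01   0.006] q [-0.38  0.77  0.43  1.46 -0.15  2.53]
```

```bash
python3 nudge.py '[[0.024,0.004,0.04,0,0,0],[0.024,0.004,0.06,0,0,0],[0.024,0.004,0.06,0,0,0]]'
python3 -c "
from h import *
delta([.6431,-.2225,.0305],target(14,-.26))"
```

```text
clock: 2.9
tcp_pos: [0.6499, -0.2227, 0.0601]
orientation: [0.016, 0.984, 0.121, -0.128]
wrist_force: [0.8, 0.5, 0.8]
finger_gap: 0.0847
grip_force: 0.0
d [ 0.0013 -0.0018  0.0303] rv [ 0.001 -0.001  0.001] q [-0.39  0.82  0.38  1.35 -0.15  2.53]
```

```bash
python3 nudge.py '[[0.001,-0.001,0.02,0,0,0],[0.001,-0.001,0.03,0,0,0],[0.001,-0.001,0.03,0,0,0]]'
python3 nudge.py '[[0,0,0,0,0,0],[0,0,0,0,0,0],[0,0,0,0,0,0],[0,0,0,0,0,0]]' 0.04 40
python3 -c "
from h import *
delta([.6431,-.2225,.0305],target(14,-.26))"
```

```text
clock: 3.28
tcp_pos: [0.6436, -0.2243, 0.0304]
orientation: [0.016, 0.984, 0.121, -0.128]
wrist_force: [-0.1, 0.0, 0.1]
finger_gap: 0.0853
grip_force: 0.0
clock: 3.78
tcp_pos: [0.6444, -0.2246, 0.0303]
orientation: [0.017, 0.984, 0.121, -0.128]
wrist_force: [-0.6, 1.2, 5.5]
finger_gap: 0.0535
grip_force: 41.7
d [-0.0008 -0.0024  0.    ] rv [ 0.002 -0.002 -0.001] q [-0.39  0.83  0.33  1.28 -0.15  2.52]
```

```bash
python3 -c "
from h import *
p,r=pose()
delta(p+[0,0,.1],r)
delta([.61,-.222,.14],target(-19,.4))"
```

```text
d [-0.0255  0.0002 -0.0967] rv [0. 0. 0.] q [-0.39  0.83  0.33  1.28 -0.15  2.52]
d [-0.0597 -0.0106 -0.0977] rv [-0.039  0.639  0.585] q [-0.39  0.83  0.33  1.28 -0.15  2.52]
```

```bash
python3 nudge.py '[[-0.013,0,-0.045,0,0,0],[-0.026,0,-0.09,0,0,0],[-0.04,-0.005,-0.098,-0.01,0.13,0.12],[-0.05,-0.01,-0.098,-0.02,0.26,0.24],[-0.06,-0.01,-0.098,-0.03,0.38,0.36],[-0.06,-0.01,-0.098,-0.04,0.51,0.48],[-0.06,-0.01,-0.098,-0.04,0.64,0.585],[-0.06,-0.01,-0.098,-0.04,0.64,0.585]]'
python3 -c "
from h import *
delta([.59,-.22,.11],target(-19,1.31))"
```

```text
clock: 4.78
tcp_pos: [0.6046, -0.2203, 0.136]
orientation: [0.032, 0.967, -0.162, 0.192]
wrist_force: [-0.8, 0.5, -1.5]
finger_gap: 0.0534
grip_force: 42.6
d [-0.0228  0.0045  0.0187] rv [-0.     0.918 -0.   ] q [-0.5   0.24 -0.43  0.51  0.07  2.98]
```

```bash
python3 nudge.py '[[-0.01,0.004,0.01,0,0.18,0],[-0.02,0.004,0.018,0,0.36,0],[-0.022,0.004,0.018,0,0.54,0],[-0.022,0.004,0.018,0,0.72,0],[-0.022,0.004,0.018,0,0.9,0],[-0.022,0.004,0.018,0,0.918,0],[-0.022,0.004,0.018,0,0.918,0]]'
python3 - <<'E'
from jf import *
import pickle
cs={n:cam(n) for n in("top","side")}; pickle.dump(cs,open("c1.pkl","wb"))
def cr(c,x,y,w,h): return cv2.resize(c["image"][y:y+h,x:x+w,::-1],None,fx=4,fy=4,interpolation=cv2.INTER_CUBIC)
p,_=pose()
u=[proj(cs[n],p).astype(int) for n in cs]; print(u)
im=np.hstack([cr(cs[n],max(q[0]-48,0),max(q[1]-70,0),97,140) for n,q in zip(cs,u)]); cv2.imwrite("pics/up.png",im)
delta([.59,-.22,.07],target(-19,1.31))
E
```

```text
clock: 5.65
tcp_pos: [0.6912, -0.2618, 0.1165]
orientation: [0.099, 0.786, -0.13, 0.596]
wrist_force: [0.4, -0.8, -1.5]
finger_gap: 0.0534
grip_force: 42.7
[array([400, 144]), array([373, 271])]
d [-0.0649 -0.0062 -0.0912] rv [-0.004  0.031 -0.001] q [-0.55  0.67 -1.02 -1.39  0.21  3.08]
```

View pics/up.png

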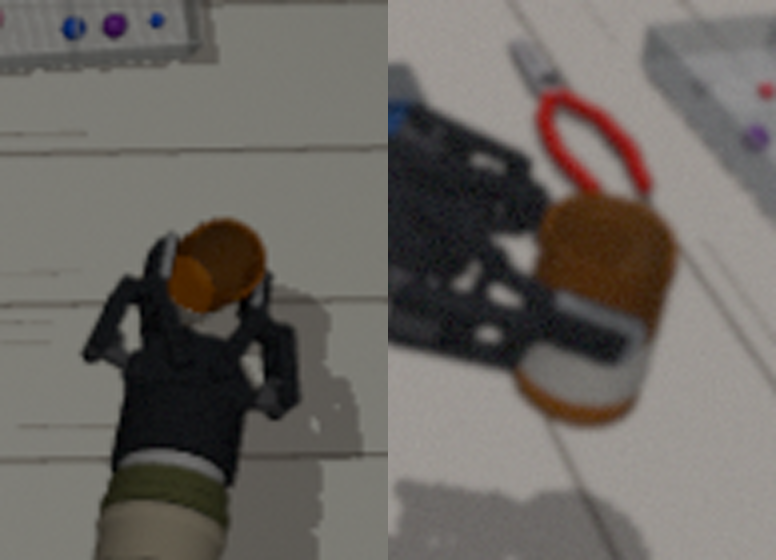

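Jar is held nearly upright. TCP went out to r≈0.74 because joint 3 is at its limit. I'll overlay the jar pose predicted from the grasp to check for slip.

```bash
cat > jp.py <<'E'
from jf import *
g=R.from_quat([.984,.121,-.128,.017]);gp=np.array([.6444,-.2246,.0303])
a=np.radians(13.9);JA=g.inv().apply([np.cos(a),np.sin(a),0]);JB=g.inv().apply(np.array([.589,-.236,.0275])-gp)
JB[1]=0;JA[1]=0;JA/=np.linalg.norm(JA)
def jar(p=None,r=None):
    if p is None: p,r=pose()
    return p+r.apply(JB),r.apply(JA)
E
python3 - <<'E'
from jp import *
import pickle
cs=pickle.load(open("c1.pkl","rb"));b,ax=jar();print(b,ax,JA,JB)
ims=[]
for n,q in zip(cs,([400,144],[373,271])):
    x,y=max(q[0]-48,0),max(q[1]-70,0)
    im=cv2.resize(cs[n]["image"][y:y+140,x:x+97,::-1],None,fx=4,fy=4,interpolation=cv2.INTER_CUBIC)
    h=((jarhull(cs[n],b,ax).reshape(-1,2)-[x,y]+.5)*4).astype(np.int32)
    cv2.polylines(im,[h],True,(0,255,0),1); ims.append(im)
cv2.imwrite("pics/up2.png",np.hstack(ims))
E
```

```text
[ 0.68925043 -0.2603243   0.04934046] [ 0.03041086 -0.0122471   0.99946245] [ 0.96664417  0.         -0.2561231 ] [-0.05390999  0.          0.0171749 ]
```

View pics/up2.png

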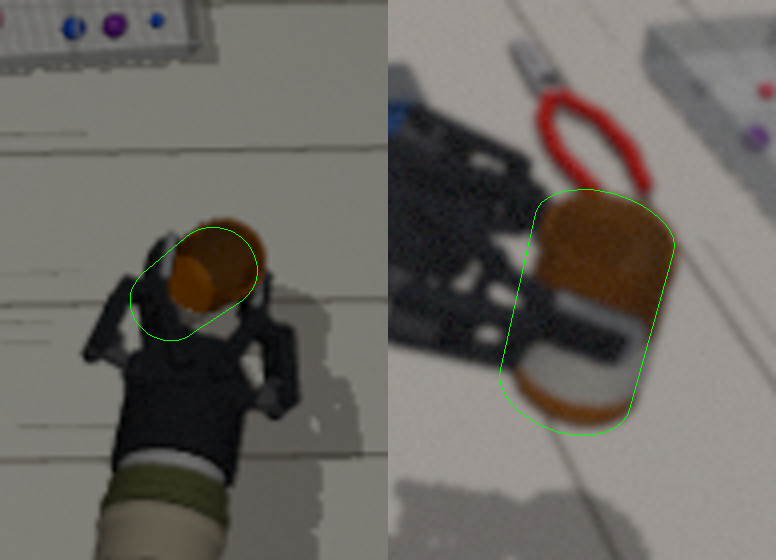

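```bash
python3 -c "
from h import *
p,r=pose();delta(p-[0,0,.01],r); delta(p-[0,0,.04],r)"
```

```text
d [-0.0096  0.      0.0029] rv [0. 0. 0.] q [-0.55  0.67 -1.02 -1.39  0.21  3.08]
d [-0.0383  0.0001  0.0115] rv [0. 0. 0.] q [-0.55  0.67 -1.02 -1.39  0.21  3.08]
```

```bash
python3 nudge.py '[[-0.019,0,0.006,0,0,0],[-0.034,0,0.01,0,0,0],[-0.034,0,0.01,0,0,0]]'
python3 -c "
from jp import *
print(jar());delta([.6912,-.2618,.07],target(-19,1.31))"
```

```text
clock: 6.12
tcp_pos: [0.6885, -0.26, 0.0802]
orientation: [0.098, 0.789, -0.131, 0.592]
wrist_force: [-1.2, 0.7, -0.6]
finger_gap: 0.0537
grip_force: 42.7
(array([ 0.6899143 , -0.26049603,  0.02359774]), array([ 0.02220808, -0.00774111,  0.9997234 ]))
d [-0.0089  0.0008  0.0058] rv [-0.003  0.022  0.001] q [-0.55  0.76 -1.02 -1.49  0.21  3.08]
```

```bash
python3 nudge.py '[[-0.01,0,0.003,0,0.02,0],[-0.016,0,0.005,0,0.02,0],[-0.016,0,0.005,0,0.02,0]]'
python3 -c "
from jp import *
print(jar());p,r=pose();delta(p-[0,0,.01],target(-19,1.31))"
```

```text
clock: 6.5
tcp_pos: [0.6884, -0.2599, 0.0647]
orientation: [0.099, 0.782, -0.13, 0.601]
wrist_force: [0.6, -0.4, -2.0]
finger_gap: 0.0538
grip_force: 42.7
(array([ 0.69101788, -0.26072878,  0.00819959]), array([ 4.95791341e-04, -6.24516388e-04,  9.99999682e-01]))
d [-0.0097  0.      0.0026] rv [-0.003 -0.001  0.   ] q [-0.55  0.83 -1.02 -1.58  0.22  3.08]
```

```bash
python3 nudge.py '[[-0.003,0,0.001,0,0,0],[-0.006,0,0.0017,0,0,0],[-0.006,0,0.0017,0,0,0]]'
python3 nudge.py '[[-0.003,0,0.001,0,0,0],[-0.003,0,0.001,0,0,0]]'
```

```text
clock: 6.88
tcp_pos: [0.6881, -0.2597, 0.0581]
orientation: [0.099, 0.782, -0.13, 0.602]
wrist_force: [0.2, -0.6, 0.1]
finger_gap: 0.0537
grip_force: 42.6
clock: 7.12
tcp_pos: [0.6893, -0.26, 0.0578]
orientation: [0.1, 0.78, -0.129, 0.604]
wrist_force: [-2.6, 1.4, 7.9]
finger_gap: 0.0533
grip_force: 42.8
```

```bash
python3 nudge.py '[[0,0,0,0,0,0],[0,0,0,0,0,0],[0,0,0,0,0,0],[0,0,0,0,0,0]]' 0.075
python3 - <<'E'
from jp import *
import pickle
cs={n:cam(n) for n in("top","side")}; pickle.dump(cs,open("c2.pkl","wb"))
ims=[]
for n in cs:
    q=proj(cs[n],[.69,-.26,.05]).astype(int);x,y=q-[48,60]
    im=cv2.resize(cs[n]["image"][y:y+120,x:x+97,::-1],None,fx=4,fy=4,interpolation=cv2.INTER_CUBIC)
    h=((jarhull(cs[n],np.array([.69,-.26,0]),np.array([0,0,1.]) ).reshape(-1,2)-[x,y]+.5)*4).astype(np.int32)
    cv2.polylines(im,[h],True,(0,255,0),1); ims.append(im); print(n,x,y)
cv2.imwrite("pics/up3.png",np.hstack(ims))
p,r=pose(); delta(p-.1*r.as_matrix()[:,2],r)
E
```

```text
clock: 7.62
tcp_pos: [0.6881, -0.2597, 0.0546]
orientation: [0.099, 0.782, -0.13, 0.601]
wrist_force: [0.0, 0.1, -0.4]
finger_gap: 0.0748
grip_force: 0.0
top 345 88
side 321 236
d [ 0.   0.  -0.1] rv [0. 0. 0.] q [-0.55  0.86 -1.01 -1.61  0.22  3.08]
```

View pics/up3.png

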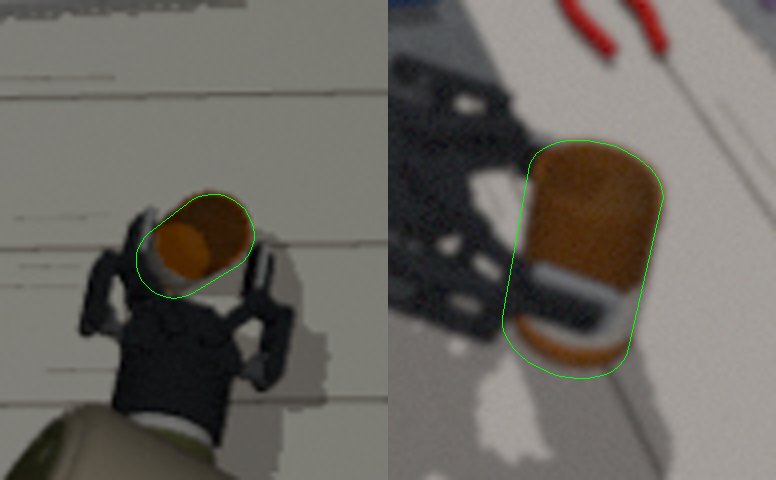

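The jar stands within a few mm of the outline drawn at (0.69, -0.26). The arm can't retract (joint 3 at its limit), so I'll slide the open fingers straight up along the jar.

```bash
python3 nudge.py '[[0.01,0,-0.003,0,0,0],[0.024,0,-0.007,0,0,0],[0.038,0,-0.011,0,0,0],[0.052,0,-0.0155,0,0,0],[0.067,0,-0.02,0,0,0],[0.067,0,-0.02,0,0,0]]' 0.085
python3 -c "
from jp import *
delta([.67,-.22,.22],target(-19,.5))"
```

```text
clock: 8.48
tcp_pos: [0.6896, -0.2605, 0.1275]
orientation: [0.1, 0.781, -0.129, 0.603]
wrist_force: [0.4, 0.7, -1.4]
finger_gap: 0.0849
grip_force: 0.0
d [ 0.0815 -0.032  -0.0541] rv [-0.003 -0.814  0.002] q [-0.55  0.64 -1.03 -1.41  0.22  3.08]
```

```bash
python3 nudge.py '[[0.03,0,-0.009,0,0,0],[0.055,0,-0.02,0,-0.1,0],[0.08,0,-0.05,0,-0.28,0],[0.08,-0.03,-0.054,0,-0.46,0],[0.08,-0.03,-0.054,0,-0.64,0],[0.08,-0.03,-0.054,0,-0.81,0],[0.08,-0.03,-0.054,0,-0.81,0]]'
python3 -c "
from jp import *
delta([.6,-.12,.22],target(60,0))"
```

```text
clock: 9.35
tcp_pos: [0.6699, -0.2221, 0.2142]
orientation: [0.049, 0.939, -0.156, 0.301]
wrist_force: [1.5, -1.2, -0.8]
finger_gap: 0.0854
grip_force: 0.0
d [-0.0775 -0.0741 -0.0622] rv [ 0.424 -0.519 -1.33 ] q [-0.47  0.17 -0.44  0.35  0.08  3.03]
```

```bash
python3 nudge.py '[[-0.078,-0.074,-0.062,0.424,-0.519,-1.33],[-0.078,-0.074,-0.062,0.424,-0.519,-1.33],[-0.078,-0.074,-0.062,0.424,-0.519,-1.33],[-0.078,-0.074,-0.062,0.424,-0.519,-1.33],[-0.078,-0.074,-0.062,0.424,-0.519,-1.33],[-0.078,-0.074,-0.062,0.424,-0.519,-1.33],[-0.078,-0.074,-0.062,0.424,-0.519,-1.33],[-0.078,-0.074,-0.062,0.424,-0.519,-1.33]]'
python3 -c "
from jp import *
delta([.537,-.0105,.2],target(179.5,0))"
```

```text
clock: 10.35
tcp_pos: [0.6008, -0.1212, 0.2178]
orientation: [0.001, 0.865, 0.502, 0.0]
wrist_force: [-0.7, 0.0, -0.0]
finger_gap: 0.0849
grip_force: 0.0
d [ 0.0645 -0.1104  0.0175] rv [ 0.000e+00  2.000e-03 -2.081e+00] q [-0.33  0.4   0.08  1.25 -0.    1.76]
```

```bash
python3 nudge.py '[[0.032,-0.055,0.01,0,0,-0.188],[0.0645,-0.11,0.017,0,0,-0.376],[0.0645,-0.11,0.017,0,0,-0.564],[0.0645,-0.11,0.017,0,0,-0.752],[0.0645,-0.11,0.017,0,0,-0.94],[0.0645,-0.11,0.017,0,0,-1.128],[0.0645,-0.11,0.017,0,0,-1.316],[0.0645,-0.11,0.017,0,0,-1.5]]' 0.06
python3 nudge.py '[[0,0,0,0,0,-0.188],[0,0,0,0,0,-0.376],[0,0,0,0,0,-0.58],[0,0,0,0,0,-0.58],[0,0,0,0,0,-0.58]]'
python3 - <<'E'
from jp import *
import pickle
cs={n:cam(n) for n in("top","wrist")}; pickle.dump(cs,open("c3.pkl","wb"))
def cr(c,x,y,w,h,s): return cv2.resize(c["image"][y:y+h,x:x+w,::-1],(int(w*s),int(h*s)),interpolation=cv2.INTER_CUBIC)
w=cr(cs["wrist"],0,0,512,384,1)
q=proj(cs["top"],[.69,-.26,.05]).astype(int);x,y=q-[40,40];print(x,y)
t=cr(cs["top"],x,y,64,96,4)
for X in ([.4935,-.009,.028],[.567,-.0107,.028],[.537,-.0103,.028]): 
    u=proj(cs["wrist"],X); print(u); cv2.circle(w,tuple(u.astype(int)),2,(0,0,255),-1)
cv2.imwrite("pics/pre.png",np.hstack([w,t]))
delta([.537,-.0105,.1],target(179.5,0))
E
```

```text
clock: 11.35
tcp_pos: [0.5377, -0.01, 0.2004]
orientation: [0.002, 0.29, 0.957, -0.0]
wrist_force: [0.4, 0.4, 0.2]
finger_gap: 0.06
grip_force: 0.0
clock: 11.98
tcp_pos: [0.5378, -0.01, 0.2009]
orientation: [0.002, 0.009, 1.0, -0.001]
wrist_force: [-0.7, 0.9, -0.3]
finger_gap: 0.0605
grip_force: 0.0
353 108
[258.58487553 128.16919664]
[258.09248144 206.66415356]
[257.96463033 176.06903491]
d [ 0.0013 -0.0003  0.1011] rv [-0.001  0.004 -0.008] q [-0.17  0.26 -0.16  1.15 -0.   -0.15]
```

View pics/pre.png

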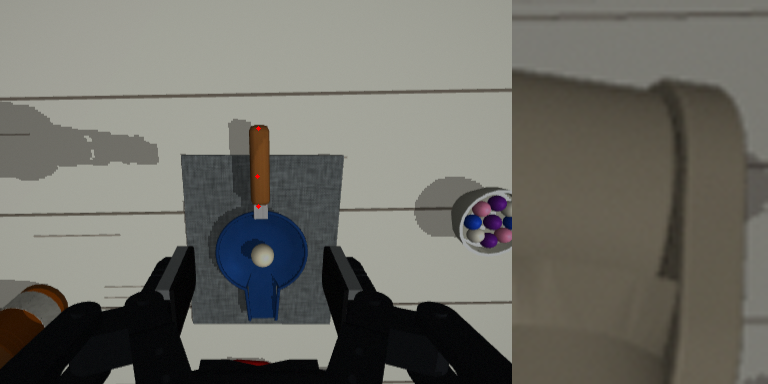

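The wrist view shows the handle at cols 249–269, rows 125–205, about 1 px right of the prediction. The dish is square on the mat and the jar stands at the lower left. Descend.

```bash
python3 nudge.py '[[0.001,0.001,0.05,0,0,-0.007],[0.001,0.001,0.1,0,0,-0.007],[0.001,0.001,0.135,0,0,-0.007],[0.001,0.001,0.155,0,0,-0.007],[0.001,0.001,0.155,0,0,-0.007]]' 0.05
python3 -c "
from jp import *
delta([.537,-.0093,.0295],target(179.5,0))"
```

```text
clock: 12.7
tcp_pos: [0.5362, -0.009, 0.0448]
orientation: [0.0, 0.004, 1.0, -0.0]
wrist_force: [-1.0, 0.1, -0.7]
finger_gap: 0.05
grip_force: 0.0
d [-0.0008 -0.0003  0.0153] rv [-0.001  0.001  0.   ] q [-0.17  0.39 -0.38  0.79 -0.   -0.16]
```

```bash
python3 nudge.py '[[0,0,0.008,0,0,0],[0,0,0.015,0,0,0],[0,0,0.015,0,0,0]]'
python3 nudge.py '[[0,0,0,0,0,0],[0,0,0,0,0,0],[0,0,0,0,0,0],[0,0,0,0,0,0]]' 0.015 25
python3 nudge.py '[[0,0,0,0,0,0],[0,0,0,0,0,0],[0,0,0,0,0,0]]' 0.01 100
python3 - <<'E'
from h import *
c=cam("wrist");save(c,"pics/wg.png"); delta([.537,-.0093,.0295],target(179.5,0))
h=c["image"].astype(int);m=(h.min(2)>110)&(h[...,0]-h[...,2]>8)
m[:150]=0;m[:, :200]=0;m[:,320:]=0;ys,xs=np.nonzero(m);print(len(xs),np.median(xs),np.median(ys))
E
```

```text
clock: 13.08
tcp_pos: [0.5376, -0.0092, 0.0313]
orientation: [0.002, 0.004, 1.0, -0.001]
wrist_force: [-0.1, 0.4, 0.2]
finger_gap: 0.05
grip_force: 0.0
clock: 13.58
tcp_pos: [0.538, -0.0093, 0.0317]
orientation: [0.003, 0.004, 1.0, -0.001]
wrist_force: [-0.4, 1.0, 1.4]
finger_gap: 0.0176
grip_force: 29.6
clock: 13.95
tcp_pos: [0.5379, -0.0093, 0.0316]
orientation: [0.002, 0.004, 1.0, -0.001]
wrist_force: [-1.5, -0.0, 4.3]
finger_gap: 0.0162
grip_force: 97.7
d [ 0.0009 -0.0001  0.0021] rv [-0.001  0.005  0.001] q [-0.17  0.41 -0.4   0.76 -0.   -0.16]
3495 292.0 173.0
```

```bash
python3 nudge.py '[[0,0,-0.002,0,0,0],[0,0,-0.006,0,0,0],[0,0,-0.012,0,0,0],[0,0,-0.018,0,0,0],[0,0,-0.024,0,0,0],[0,0,-0.03,0,0,0],[0,0,-0.036,0,0,0],[0,0,-0.04,0,0,0]]'
python3 nudge.py '[[0,0,-0.006,0,0,0],[0,0,-0.012,0,0,0],[0,0,-0.018,0,0,0],[0,0,-0.024,0,0,0],[0,0,-0.03,0,0,0],[0,0,-0.03,0,0,0],[0,0,-0.03,0,0,0]]'
python3 - <<'E'
from jp import *
import pickle
cs={n:cam(n) for n in("side","wrist")}; pickle.dump(cs,open("c4.pkl","wb"))
def cr(c,x,y,w,h,s): return cv2.resize(c["image"][y:y+h,x:x+w,::-1],(int(w*s),int(h*s)),interpolation=cv2.INTER_CUBIC)
a=cr(cs["side"],230,170,160,140,5); b=cr(cs["wrist"],130,100,260,180,1)
im=np.zeros((600,800,3),np.uint8)
im=cr(cs["side"],225,180,160,120,5); im[420:600,0:260]=b
cv2.imwrite("pics/lift.png",im)
p,r=pose();delta(p,target(179.5,0));print(p)
E
```

```text
clock: 15.0
tcp_pos: [0.5377, -0.0092, 0.0719]
orientation: [0.003, 0.004, 1.0, -0.001]
wrist_force: [0.1, 0.8, -2.3]
finger_gap: 0.0161
grip_force: 97.7
clock: 15.88
tcp_pos: [0.5373, -0.0092, 0.1013]
orientation: [0.002, 0.004, 1.0, -0.001]
wrist_force: [-0.2, 0.2, -1.2]
finger_gap: 0.0162
grip_force: 97.7
d [0. 0. 0.] rv [-0.001  0.004  0.001] q [-0.17  0.33 -0.32  0.92 -0.   -0.16]
[ 0.53714581 -0.00912348  0.10109192]
```

View pics/lift.png

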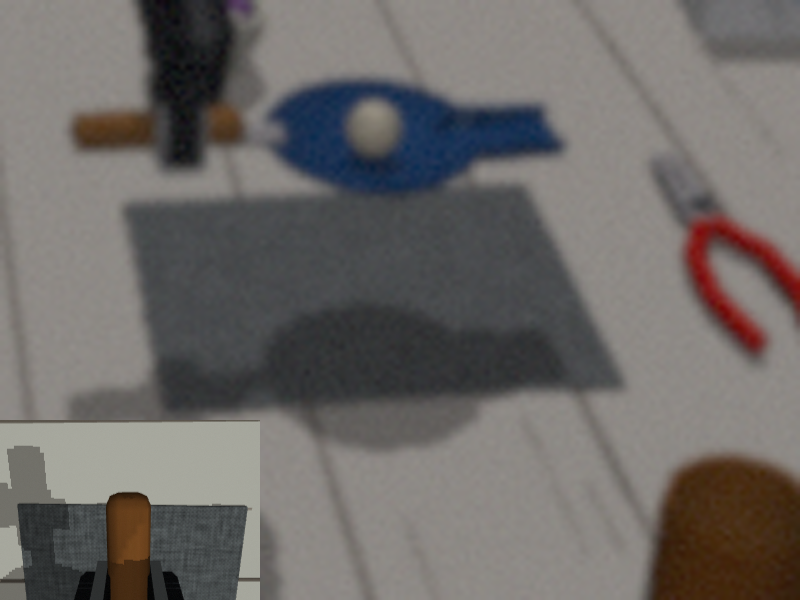

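The dish is level with the pearl centred: in the crop, the pearl is at (373,128) and the handle and lip are on one line. That was my tenth picture, so I'll locate the jar with image code from here.

```bash
python3 - <<'E'
from jp import *
import pickle
S=pickle.load(open("c4.pkl","rb"))["side"]; T=cam("top"); pickle.dump(T,open("c5.pkl","rb".replace("r","w")))
for n,c in(("side",S),("top",T)):
    q=proj(c,[.69,-.26,.043]).astype(int); h=jarmask(c,(max(q[0]-35,0),max(q[1]-35,0),q[0]+35,q[1]+40))
    pr=jarhull(c,np.array([.69,-.26,0]),np.array([0,0,1.]))
    print(n,q,"obs",cv2.boundingRect(h),cv2.contourArea(h),"pred",cv2.boundingRect(pr),cv2.contourArea(pr))
    f=lambda p:cost([c],[h],np.array([p[0],p[1],0]),np.array([np.sin(p[2]),np.sin(p[3]),1.]) if len(p)>2 else np.array([0,0,1.]))
    for x0,d in (([.69,-.26],[.01,.01]),([.69,-.26,0,0],[.01,.01,.05,.05])):
        x0=np.array(x0);r=minimize(f,x0,method="Nelder-Mead",options=dict(initial_simplex=np.vstack([x0,x0+np.diag(d)]))); print(r.x.round(4),r.fun)
E
```

```text
side [368 299] obs (354, 272, 35, 55) 1431.0 pred (349, 270, 41, 61) 1819.849579882808
[ 0.6947 -0.2521] 354.0909333578311
[ 0.6994 -0.2468 -0.1516 -0.2615] 180.00177107099444
top [392 149] obs (384, 136, 24, 22) 355.5 pred (378, 136, 31, 27) 526.6301712314598
[ 0.6919 -0.257 ] 170.08382051694207
[ 0.7055 -0.2784 -0.185   0.2792] 17.287484091939405
```

```bash
python3 - <<'E'
from jp import *
import pickle
S=pickle.load(open("c4.pkl","rb"))["side"]; T=pickle.load(open("c5.pkl","rb"))
t=np.linspace(0,2*np.pi,73)
for n,c in(("side",S),("top",T)):
    ring=np.array([proj(c,[.69+.0265*np.cos(a),-.26+.0265*np.sin(a),.085]) for a in t]); m=ring.mean(0)
    base=np.array([proj(c,[.69+.0275*np.cos(a),-.26+.0275*np.sin(a),0]) for a in t])
    print(n,"mouth c",m.round(1),"x",ring[:,0].min().round(1),ring[:,0].max().round(1),"y",ring[:,1].min().round(1),ring[:,1].max().round(1),"base",base.min(0).round(1),base.max(0).round(1))
    D=(c["image"][...,0].astype(int)-c["image"][...,2])
    x,y=m.round().astype(int)
    print(" row",y,"from",x-22,D[y,x-22:x+23].tolist())
    print(" col",x,"from",y-18,D[y-18:y+19 if n=="top" else y+50,x].tolist())
E
```

```text
side mouth c [372.6 281.5] x 356.2 388.7 y 270.9 292.4 base [349.1 306.7] [380.8 330.1]
 row 281 from 351 [9, 11, 7, 9, 11, 16, 24, 38, 50, 44, 44, 43, 45, 52, 50, 52, 45, 50, 54, 50, 58, 50, 56, 56, 48, 51, 47, 53, 47, 43, 44, 51, 44, 46, 46, 41, 50, 39, 24, 16, 8, 8, 6, 8, 9]
 col 373 from 263 [9, 6, 6, 8, 7, 9, 12, 17, 31, 42, 53, 51, 53, 56, 49, 59, 53, 53, 56, 59, 52, 51, 50, 48, 55, 47, 51, 59, 56, 53, 46, 55, 57, 52, 54, 49, 53, 52, 49, 50, 51, 49, 44, 58, 59, 69, 47, 33, 12, 9, 7, 4, 4, 6, 5, 5, 6, 7, 8, 21, 38, 59, 61, 44, 31, 15, 7, 6]
top mouth c [398.1 145.7] x 388.4 407.7 y 136.4 155.3 base [378.5 143.9] [397. 162.]
 row 146 from 376 [7, 7, 7, 7, 8, 14, 8, 18, 57, 74, 73, 70, 75, 77, 78, 79, 80, 72, 64, 53, 40, 43, 40, 41, 42, 45, 39, 43, 43, 45, 64, 49, 17, 9, 10, 8, 8, 9, 8, 8, 8, 7, 9, 8, 8]
 col 398 from 128 [7, 9, 8, 8, 7, 8, 7, 21, 37, 42, 32, 33, 36, 37, 40, 36, 43, 41, 40, 44, 41, 45, 41, 42, 41, 47, 45, 38, 14, 10, 9, 9, 8, 9, 7, 7, 8]
```

```bash
python3 nudge.py '[[0,0,-0.004,0,0,0.01],[-0.002,-0.001,-0.01,0,0,0.03],[-0.006,-0.003,-0.017,0,0,0.06],[-0.011,-0.006,-0.024,0,0,0.1],[-0.017,-0.009,-0.031,0,0,0.15],[-0.023,-0.012,-0.038,0,0,0.2],[-0.029,-0.015,-0.044,0,0,0.25],[-0.035,-0.018,-0.049,0,0,0.3]]'
python3 -c "
from jp import *
print(env.get_state()['clock']);delta([.6915,-.091,.15],target(90))"
```

```text
clock: 17.02
tcp_pos: [0.5728, -0.0278, 0.1513]
orientation: [0.003, 0.155, 0.988, -0.0]
wrist_force: [0.8, -0.4, -1.4]
finger_gap: 0.016
grip_force: 97.8
17.025
d [-0.1324 -0.0239  0.002 ] rv [0.004 0.005 1.26 ] q [-0.19  0.36 -0.15  1.06 -0.    0.12]
```

```bash
python3 nudge.py '[[-0.006,-0.001,0,0,0,0.05],[-0.012,-0.002,0,0,0,0.1],[-0.019,-0.004,0,0,0,0.155],[-0.026,-0.005,0,0,0,0.21],[-0.033,-0.006,0,0,0,0.265],[-0.04,-0.007,0,0,0,0.32],[-0.047,-0.008,0,0,0,0.375],[-0.054,-0.01,0,0,0,0.43]]'
python3 -c "
from jp import *
delta([.6915,-.091,.15],target(90))"
```

```text
clock: 18.02
tcp_pos: [0.6212, -0.0536, 0.1512]
orientation: [0.003, 0.362, 0.932, 0.0]
wrist_force: [0.9, -0.1, -1.1]
finger_gap: 0.0156
grip_force: 97.8
d [-0.0772  0.0198  0.0016] rv [0.004 0.003 0.83 ] q [-0.21  0.45 -0.01  1.11 -0.    0.53]
```

```bash
python3 nudge.py '[[-0.007,0.002,0,0,0,0.055],[-0.014,0.004,0,0,0,0.11],[-0.021,0.006,0,0,0,0.165],[-0.028,0.008,0,0,0,0.22],[-0.035,0.009,0,0,0,0.275],[-0.042,0.011,0,0,0,0.33],[-0.048,0.012,0,0,0,0.38],[-0.053,0.014,0,0,0,0.43]]'
python3 -c "
from jp import *
delta([.6915,-.091,.15],target(90))"
```

```text
clock: 19.02
tcp_pos: [0.6697, -0.0789, 0.1513]
orientation: [0.002, 0.553, 0.833, 0.001]
wrist_force: [-0.3, -0.2, -2.1]
finger_gap: 0.0158
grip_force: 97.8
d [-0.0196  0.0154  0.0015] rv [0.005 0.002 0.4  ] q [-0.24  0.54  0.15  1.17  0.    0.93]
```

```bash
python3 nudge.py '[[-0.005,0.004,0,0,0,0.05],[-0.01,0.008,0,0,0,0.1],[-0.014,0.011,0,0,0,0.15],[-0.017,0.0135,0,0,0,0.2],[-0.0195,0.015,0,0.001,0,0.25],[-0.0195,0.015,0,0.002,0,0.3],[-0.0195,0.015,0,0.003,0,0.34],[-0.0195,0.015,0,0.004,0.001,0.37]]'
python3 nudge.py '[[0,0,0,0,0,0.015],[0,0,0,0,0,0.025],[0,0,0,0,0,0.03],[0,0,0,0,0,0.03],[0,0,0,0,0,0.03]]'
python3 - <<'E'
from jp import *
import pickle
cs={n:cam(n) for n in("top","side")};pickle.dump(cs,open("c6.pkl","wb"))
delta([.6915,-.091,.15],target(90)); p,r=pose(); print(p)
x=r.as_matrix()[:,0]; d=-x
for n,c in cs.items():
    im=c["image"].astype(int); print(n)
    D=p-[0,0,.0286]; ctr=D+.087*d; lip=D+.169*d+[0,0,.0108]; bead=ctr+[0,0,.015]
    print(" pred lip",proj(c,lip).round(1),"bead",proj(c,bead).round(1))
    blue=((im[...,2]-im[...,0]>30)&(im[...,2]>50)).astype(np.uint8); u,v=proj(c,ctr).astype(int)
    k=np.zeros_like(blue);k[v-50:v+50,u-70:u+70]=blue[v-50:v+50,u-70:u+70]
    ys,xs=np.nonzero(k); print(" blue bbox",xs.min(),xs.max(),ys.min(),ys.max())
    P=np.array([[ctr+R.from_rotvec([0,0,a]).apply(d)*.046+[0,0,.0135]][0] for a in np.linspace(0,6.28,60)]); pp=np.array([proj(c,q) for q in P]); print(" pred rim",pp.min(0).round(1),pp.max(0).round(1))
    b=(im.min(2)>75)&(im[...,0]-im[...,2]>12)&(im[...,0]-im[...,2]<70); kk=np.zeros_like(b);u,v=proj(c,bead).astype(int);kk[v-14:v+14,u-14:u+14]=b[v-14:v+14,u-14:u+14]
    ys,xs=np.nonzero(kk); print(" bead",len(xs),xs.mean().round(1),ys.mean().round(1)) if len(xs) else print("none")
E
```

```text
clock: 20.02
tcp_pos: [0.6909, -0.0908, 0.1514]
orientation: [0.001, 0.696, 0.718, -0.0]
wrist_force: [-0.5, 0.1, -1.2]
finger_gap: 0.0159
grip_force: 97.8
clock: 20.65
tcp_pos: [0.6905, -0.0906, 0.1512]
orientation: [0.001, 0.706, 0.708, -0.0]
wrist_force: [-0.4, 0.7, -1.2]
finger_gap: 0.0157
grip_force: 97.8
d [-0.0004  0.001   0.0012] rv [0.    0.001 0.003] q [-0.25  0.59  0.23  1.21 -0.    1.32]
[ 0.69052844 -0.09056669  0.15116973]
top
 pred lip [404.6 140.8] bead [373.7 141. ]Traceback (most recent call last):
  File "<stdin>", line 12, in <module>
    return umr_minimum(a, axis, None, out, keepdims, initial, where)
ValueError: zero-size array to reduction operation minimum which has no identity
```

```bash
cat > chk.py <<'E'
from jp import *
import pickle,sys
cs=pickle.load(open(sys.argv[1],"rb")); p,r=pose(); d=-r.as_matrix()[:,0]
D=p-[0,0,.0286]; ctr=D+.087*d; lip=D+.169*d+[0,0,.0108]; bead=ctr+[0,0,.015]
for n,c in cs.items():
    h=cv2.cvtColor(c["image"],cv2.COLOR_RGB2HSV).astype(int); u,v=proj(c,ctr).astype(int)
    def box(m,u,v,a,b):
        k=np.zeros(m.shape,bool);k[max(v-b,0):v+b,max(u-a,0):u+a]=m[max(v-b,0):v+b,max(u-a,0):u+a];return np.nonzero(k)[::-1]
    xs,ys=box((h[...,0]>100)&(h[...,0]<125)&(h[...,1]>120),u,v,60,40)
    print(n,"pred lip",proj(c,lip).round(1),"ctr",proj(c,ctr).round(1),"bead",proj(c,bead).round(1))
    if len(xs): print(" blue",len(xs),xs.min(),xs.max(),ys.min(),ys.max(),"ys at xmin/xmax",ys[xs==xs.min()].mean(),ys[xs==xs.max()].mean())
    P=np.array([proj(c,ctr+[.046*np.cos(a),.046*np.sin(a),.0135]) for a in np.linspace(0,6.28,60)]); print(" pred rim",P.min(0).round(1),P.max(0).round(1))
    W=[proj(c,lip+np.array([s*.015,0,0.005])).round(1) for s in(-1,1)];print(" lip corners",W)
    u,v=proj(c,bead).astype(int); xs,ys=box((h[...,1]<95)&(h[...,2]>70),u,v,9,9)
    if len(xs): print(" bead",len(xs),xs.mean().round(1),ys.mean().round(1))
    print(c["image"][v,u-20:u+40:4].tolist())
E
python3 chk.py c6.pkl
```

```text
top pred lip [404.6 140.8] ctr [372.  142.5] bead [373.7 141. ]
 blue 7 341 348 134 145 ys at xmin/xmax 138.0 143.0
 pred rim [355.9 124. ] [391.2 158.4]
 lip corners [array([405.7, 145.9]), array([404.9, 134.7])]
 bead 324 372.5 139.5
[[61, 55, 47], [74, 69, 59], [85, 79, 67], [92, 85, 73], [96, 90, 77], [98, 91, 77], [98, 93, 78], [100, 94, 79], [100, 94, 80], [100, 94, 80], [99, 92, 79], [98, 92, 78], [99, 92, 79], [98, 92, 79], [97, 91, 77]]
side pred lip [377.5 258. ] ctr [358.4 234.5] bead [359.6 227.6]
 blue 1128 334 385 216 258 ys at xmin/xmax 226.0 232.5
 pred rim [333.5 214.5] [386.1 243.6]
 lip corners [array([369.2, 256.2]), array([386.9, 254.9])]
 bead 148 361.2 227.5
[[24, 35, 59], [18, 37, 60], [24, 39, 62], [19, 37, 59], [79, 77, 74], [118, 112, 101], [124, 119, 107], [84, 83, 80], [24, 42, 62], [23, 37, 64], [29, 53, 84], [46, 57, 78], [140, 137, 133], [143, 139, 135], [119, 115, 111]]
```

```bash
python3 nudge.py '[[0,0.0005,0.002,0,0,0],[0,0.001,0.006,0,0,0],[0,0.001,0.01,0,0,0],[0,0.001,0.014,0,0,0],[0,0.001,0.018,0,0,0],[0,0.001,0.022,0,0,0],[0,0.001,0.026,0,0,0],[0,0.001,0.028,0,0,0]]'
python3 nudge.py '[[0,0,0,0,0,0],[0,0,0,0,0,0],[0,0,0,0,0,0],[0,0,0,0,0,0],[0,0,0,0,0,0],[0,0,0,0,0,0],[0,0,0,0,0,0],[0,0,0,0,0,0]]'
python3 - <<'E'
from jp import *
import pickle
cs={"side":cam("side")};pickle.dump(cs,open("c7.pkl","wb")); c=cs["side"]
h=jarmask(c,(340,262,400,335)); print("jar mask",cv2.boundingRect(h)); D=c["image"][...,0].astype(int)-c["image"][...,2]
print(D[281,351:396].tolist())
print("col bgr at 378, rows 240-300", [(int(i),c["image"][i,378].tolist()) for i in range(252,290,2)])
E
python3 chk.py c7.pkl
```

```text
clock: 21.75
tcp_pos: [0.6914, -0.0906, 0.1228]
orientation: [0.0, 0.706, 0.708, -0.0]
wrist_force: [0.4, 0.6, -2.2]
finger_gap: 0.0157
grip_force: 97.8
clock: 22.75
tcp_pos: [0.6916, -0.0906, 0.1232]
orientation: [0.001, 0.706, 0.708, -0.0]
wrist_force: [-0.5, 0.1, -2.0]
finger_gap: 0.0159
grip_force: 97.8
jar mask (354, 274, 35, 53)
[7, 5, 7, 8, 10, 15, 25, 35, 43, 49, 51, 48, 55, 52, 47, 50, 55, 47, 62, 50, 48, 54, 47, 47, 49, 46, 48, 51, 51, 42, 44, 52, 39, 42, 48, 41, 46, 40, 26, 13, 10, 9, 8, 7, 7]
col bgr at 378, rows 240-300 [(252, [21, 47, 77]), (254, [57, 65, 79]), (256, [88, 89, 90]), (258, [69, 74, 79]), (260, [42, 50, 63]), (262, [28, 37, 55]), (264, [13, 27, 50]), (266, [18, 31, 54]), (268, [22, 31, 56]), (270, [20, 36, 56]), (272, [48, 43, 48]), (274, [70, 44, 27]), (276, [72, 45, 23]), (278, [69, 42, 19]), (280, [69, 43, 19]), (282, [70, 46, 25]), (284, [74, 47, 26]), (286, [68, 43, 10]), (288, [71, 45, 25])]
side pred lip [375.4 271.4] ctr [356.8 247. ] bead [358.  240.3]
 blue 1168 333 383 228 272 ys at xmin/xmax 239.5 245.0
 pred rim [332.3 226.8] [383.9 256.8]
 lip corners [array([367.2, 269.8]), array([384.5, 268.4])]
 bead 140 359.5 240.5
[[10, 35, 57], [22, 36, 59], [27, 38, 62], [20, 37, 60], [76, 73, 74], [116, 111, 102], [121, 115, 104], [95, 91, 88], [22, 39, 61], [23, 41, 67], [23, 48, 83], [34, 48, 78], [118, 20, 15], [136, 116, 111], [143, 137, 134]]
```

```bash
python3 - <<'E'
from jp import *
import pickle
c=pickle.load(open("c7.pkl","rb"))["side"]; I=c["image"].astype(int)
for v in (264,267,269): print(v,(I[v,358:394,2]-I[v,358:394,0]).tolist())
for X in ([.6765,-.25,.108],[.7065,-.25,.108],[.6915,-.26,.085]): print(proj(c,X).round(1))
E
```

```text
264 [-5, -1, 7, 18, 34, 33, 40, 42, 31, 40, 39, 42, 40, 38, 36, 36, 38, 39, 36, 36, 37, 25, 20, 12, 1, -4, -9, -8, -8, -8, -8, -9, -7, -8, -7, -9]
267 [-9, -8, -4, -2, 6, 20, 32, 33, 37, 35, 35, 38, 33, 42, 33, 38, 33, 41, 40, 35, 41, 38, 34, 35, 21, 7, 1, -5, -9, -8, -7, -7, -7, -9, -6, -9]
269 [-10, -8, -7, -7, -3, 3, 13, 30, 42, 36, 35, 37, 36, 33, 41, 33, 38, 33, 37, 33, 39, 41, 40, 32, 38, 19, 7, -2, -5, -9, -8, -7, -9, -7, -9, -7]
[364.4 267.3]
[381.6 265.9]
[373.2 281.2]
```

```bash
python3 -c "
from workcell import env, camrig, job
print(job.hand_in())"
```

```text
the job is handed in; nothing more can be done
None
```

I stood the jar upright and let go of it, then handed in while holding the dish still and level, a quarter turn round, with its lip about 18 mm above the middle of the jar's mouth and the pearl in the middle; I placed all of this from camera measurements, and no verdict came back.

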